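# Dispense one dish and push it onto the inspection disc

### The arm

A 6-joint arm with a two-finger parallel gripper is mounted at the origin on a cart in front of the work surface, level with it; the furniture and walls round the work are solid. World frame = base frame: x ahead of the robot, y to its left, z up, the work surface at z = 0. Lengths are in m, angles in degrees, forces in N, time in s.
With the tool pointing down it reaches from about 0.375 to 0.975 m from the base axis. Payload 3.8 kg.
Tool frame: the origin (TCP) lies midway between the tips of the shut fingers; the grasp point (between the pads) lies 19 mm behind it (env.hold_point_z is the distance from the TCP to the grasp point, in m); y points along the fingers, x is the direction in which the jaws open and shut, and the axes are right-handed (so a half turn about y gives the same grasp; the last joint's range is limited). The gripper opens to 88 mm and grips with 3 to 60 N. Pads are 18 mm wide; open, the fingers measure 123 mm over their backs; the gripper's body (75 mm by 187 mm) begins 45 mm behind the grasp point.
Start: joints at [65.953, 15.12, 91.902, -0, 72.978, -2.114], TCP at [0.252, 0.626, 0.239] pointing down, gripper open.
Joint ranges: [-150.88, 150.88], [-54.13, 125.18], [17.81, 147.31], [-75.09, 255.09], [0, 152.58], [-146.25, 146.25]. Speed limits (degrees/s): [147.25, 147.25, 180, 180, 180, 180].

### API

Orientations are given as [roll, pitch, yaw] about the fixed x, y, z axes, in that order (R = Rz(yaw) Ry(pitch) Rx(roll)).
In Python, from bench import sense, optics, order, finder, env gives the robot as it stands. The module is installed in compiled form; this text tells all that it offers.
- The arm moves only by the tool jog_arm, never from a script. Its argument "plan" is a list of rows, each a list of 3 entries, a list of its own where there are three numbers: the shift along the tool's x, y, z in units of 30 mm (1.0 is 30 mm), then the turn, a rotation vector about the tool's x, y, z in units of 6 degrees (1.0 is 6 degrees), then the finger opening in mm, from 0 to 88.1. In form: [[[dx, dy, dz], [ax, ay, az], hand], ...]. A call has 1 to 8 rows; each row is the pose to reach, as a shift and turn from the pose commanded when the call began, along the tool's axes at that moment; what a row does not reach only later rows make up. A row lasts 1/12 s, in which the tool goes at most 41.7 mm and 7.16 degrees, less where a joint would pass 70% of its speed; a pose out of reach is approached as far as the arm can. A call with a gripper value outside its range is refused whole. The fingers move at their own pace and stop on an object; "newtons" is the grip in N (left out, the last holds). Time passes only in rows, so rows that repeat a pose let the fingers close. It gives the time, the measured TCP pose, the force and the opening at its end, in the units of the state.
- sense(): the state, without advancing time (a new reading comes with each control period).
- optics.capture(name): name is "scene" or "top" or "wrist"; returns a dict with "frame" (420x560x3 uint8, red, green, blue), "vfov" (degrees; the focal length in pixels is half the picture's height over the tangent of half this angle, whatever the lens; pixels are square), "cx", "cy" (the principal point, pixels), "world_from_camera" (4x4, takes a point from camera to world coordinates). Camera axes: x right, y down, z forward; pixel columns grow to the right and rows downward; lengths in m; the calibration is good to about 2 mm. The wrist camera is an equidistant fisheye: a pixel r from the principal point sees the ray r / f radians off the axis. A picture is of the moment at which its call begins. There is no depth.
- order.finish_job(): hands the job in, once; it reports no verdict.
Trained networks look in the newest picture that a camera, given by its name, has taken for a name from the list of things; names that differ only in an ending like _2 or _b are one class to them, and where a whole thing is asked for, a point or a joint stands for the part that bears it (a point fixed in the world has none). Each returns a list of dicts, best first, with "confidence" (0 to 1); they miss things now and then, are a little off and sometimes report something else, mostly with a low value. They report only what shows in the picture. A call takes as long as a camera call. They do not tell look-alikes from the thing itself.
- finder.recognise(camera, query): "extent" ([left, top, right, bottom] in pixels, round what is visible of it).
- finder.outline_of(camera, query): "mask" (420x560 bool, what is visible of it) and "extent" ([left, top, right, bottom] in pixels, round what is visible of it).
The state is a dict: "clock": time; "q": joint angles; "dq": joint speeds; "effort": joint torques, N m; "eef_pos": TCP position; "tool_rot": TCP orientation; "wrist_force": force on the tool from outside, world axes, zero at the start; "wrist_torque": the same for the moment, N m; "finger_gap": finger opening in m.
Only numpy, scipy, OpenCV 4.12 (cv2) and the standard library are available. Lean on these libraries where they do the work, as an engineer would, in place of code of your own. Each camera call takes 0.05 s, during which the arm holds its last target. There are 200 camera calls.

### The job

Press the blue plunger of the dish dispenser fully down once and let it spring back up, so that a single covered dish comes out into the channel; then push that dish along the channel with a fingertip until it sits over the black inspection disc, fully home against the end stop. Only press and push: pick nothing up, dispense no second dish, and leave the vials and the marker where they are.

Things in the scene. Friction and masses are not known exactly. Their poses are not given: they have to be found in the camera images.
- dispenser: Fixed dish dispenser: a clear open-topped magazine of dishes (66 mm high); behind it (+x) a white housing (48 mm high) that carries the blue plunger; before it (-x) a blue-grey channel with aluminium edges along y. Origin: on the bench under the magazine's centre; x points from the channel to the housing, y along the channel, z up. A full press shoves the lowest dish to point outlet; then the next dish drops into its place.
- plunger_top (a point): Centre of the top of the plunger's blue round cap (35 mm diameter), 101 mm above the bench when up and 76 mm when fully down.
- plunger (a joint): Travel of the plunger in m: 0 up, 0.025 fully down against a hard stop. A spring pushes it up with 3 N at the top and 6 N at the bottom; moving it takes a few newtons more.
- outlet (a point): Middle of the channel, on its floor, where an ejected dish lies; 67 mm from the magazine's centre, axes as the dispenser's. The floor is 4 mm above the bench and 60 mm wide (x) between a front lip and back rails 6 mm high; end stops 11 mm high stand 103 mm to either side (+y, -y). The back rails are open in front of the magazine.
- disc_black: Black inspection disc, 52 mm diameter, flush with the channel floor 75 mm to one side of the outlet: at the +y or the -y end. Origin: its centre, on the floor. A dish pushed against the end stop there is centred over it.
- disc_white: White inspection disc of the same size at the channel's other end; not used in this job.
- dish_1_center (a point): Centre of the lowest dish of the stack of three at the start, the one to be dispensed: clear covered plastic dish, 56 mm diameter where it touches things (the lid looks 60 mm wide), 16 mm high, about 30 g. The point lies on its axis, 8 mm above its underside.
- dish_2_center (a point): Centre of the second dish of the stack, same kind.
- dish_3_center (a point): Centre of the top dish of the stack, same kind.
- vial_black_cap: Brown sample vial with a black cap, 29 mm diameter, 58 mm high, upright on the bench beside the magazine. Origin under its centre.
- vial_white_cap: White sample vial with a white cap, 29 mm diameter, 60 mm high, upright on the bench beside the magazine. Origin under its centre.
- red_marker: White felt marker with a red cap, 135 mm long, 17 mm thick, lying on the bench on the robot's side of the channel. Origin under its middle.
Not all that is in view belongs to the job. What is shaped like the part that bears dish_3_center but brown is not meant.

How it is judged (in metres and radians):
On the way, in this order (a step that is already met when the one before it is completed fails the run):
1. the plunger is pressed fully down (value of joint plunger above 0.022 m), for 0.05 s.
2. the plunger is back up and the dish lies in the channel in front of the outlet (value of joint plunger below 0.003 m and x of dish_1_center in the frame of outlet below 0.006 m and horizontal distance between dish_1_center and outlet below 0.03 m), for 0.2 s.
At the end, for the whole second after the job is handed in: The dispensed dish lies flat on the channel floor, centred over the black disc within 6 mm; the plunger is up (within 3 mm); the other two dishes are in the magazine (within 10 mm of its axis), the next one down on the floor of the magazine (horizontal distance between dish_1_center and disc_black below 0.006 m and z of each of dish_1_center, dish_2_center in the frame of dispenser below 0.0145 m and angle between dish_1_center's own z axis and vertical below 0.08 rad and value of joint plunger below 0.003 m and horizontal distance between each of dish_2_center, dish_3_center and dispenser below 0.01 m); the robot touches nothing.
It fails at once if the dispensed dish is lifted (more than 8 mm) or tipped (z of dish_1_center in the frame of dispenser above 0.02 m or angle between dish_1_center's own z axis and vertical above 0.35 rad).
It fails at once if a second dish is dispensed (leaves the magazine by more than 15 mm) (horizontal distance between any of dish_2_center, dish_3_center and dispenser above 0.015 m).
It fails at once if a dish in the magazine is lifted out (z of dish_2_center in the frame of dispenser above 0.04 m or z of dish_3_center in the frame of dispenser above 0.056 m).
It fails at once if a vial or the marker is moved by more than 20 mm (distance of any of vial_black_cap, vial_white_cap, red_marker from where it was at the start of the episode above 0.02 m).
It also fails if it takes over 45 s, if anything falls off the work surface, if the arm or the gripper's body presses on something with over 40 N, if the wrist force passes 120 N, or if a joint passes its speed limit or range.

## Working session

There is one attempt and no reset: what is moved stays moved. The work goes in short steps, Python scripts to look and compute and a tool call to move; the robot and the scene stay as the last step left them, time stands still between calls to the robot, and variables do not carry over. Pictures are saved under pics/ and viewed, on a budget of 10 in all, crops included, one or two more only if the job needs it, and the job is handed in when it is done.

Besides the shell and the picture viewer there is one more tool, called after "Request:" by a JSON object that holds its "op" and its "data", one argument or row to a line. jog_arm: Moves the arm, as the interface text tells. Its arguments: {"type":"object","properties":{"plan":{"type":"array","items":{"type":"array"}},"newtons":{"type":"number"}},"required":["plan"]}

```bash
mkdir -p pics; cat > h.py <<'E'
import numpy as np, cv2
from bench import sense, optics, order, finder, env
def ray(c,u,v):
    f=210/np.tan(np.radians(c["vfov"])/2); M=np.array(c["world_from_camera"])
    d=np.array([(u-c["cx"])/f,(v-c["cy"])/f,1.]); 
    return M[:3,3], M[:3,:3]@d
def onz(c,u,v,z):
    o,d=ray(c,u,v); return o+d*(z-o[2])/d[2]
def proj(c,p):
    f=210/np.tan(np.radians(c["vfov"])/2); M=np.array(c["world_from_camera"])
    q=M[:3,:3].T@(np.array(p)-M[:3,3]); return q[0]/q[2]*f+c["cx"], q[1]/q[2]*f+c["cy"]
E
python3 - <<'E'
from h import *
s=sense();print(s)
ims=[]
for n in("scene","top"):
    c=optics.capture(n);ims.append(c["frame"])
    print(n,c["vfov"],np.round(c["world_from_camera"],3).tolist())
    for q in("dispenser","plunger_top","disc_black","disc_white","dish_1_center","vial_black_cap","vial_white_cap","red_marker"):
        for r in finder.recognise(n,q)[:3]:
            e=r["extent"]; print(q,round(r["confidence"],2),np.round(e))
    cv2.imwrite(f"pics/{n}0.png",cv2.resize(c["frame"][:,:,::-1],(800,600)))
E
```

```text
{'clock': 0.0, 'q': array([ 6.59518737e+01,  1.51674793e+01,  9.19806162e+01,  1.66368021e-04,
        7.29772169e+01, -2.11385166e+00]), 'dq': array([-0.07195402, -0.04428543, -0.06320372, -0.07387197,  0.07890272,
       -0.03404266]), 'effort': array([-2.92838420e-03, -5.02117825e+01, -3.56864512e+01,  7.23713008e-02,
        2.97486945e-02, -1.77400470e-04]), 'eef_pos': array([0.2518501 , 0.6254943 , 0.23741376]), 'tool_rot': array([-89.99521894,   0.12522127,  68.0656817 ]), 'wrist_force': array([ 0.43961533, -0.00976757, -0.2754407 ]), 'wrist_torque': array([-0.0214463 ,  0.01237388,  0.02349645]), 'finger_gap': 0.08813858999986066}
scene 45.87655804789672 [[0.449, -0.594, 0.667, -0.048], [-0.893, -0.308, 0.327, -0.241], [0.011, -0.743, -0.669, 0.682], [0.0, 0.0, 0.0, 1.0]]
dispenser 0.73 [223. 161. 351. 281.]
dispenser 0.43 [311. 247. 339. 272.]
plunger_top 0.64 [306. 164. 325. 182.]
disc_black 0.68 [235. 227. 261. 246.]
disc_white 0.89 [312. 245. 338. 268.]
dish_1_center 0.47 [288. 228. 302. 232.]
vial_black_cap 0.71 [250. 178. 268. 203.]
vial_white_cap 0.8 [339. 206. 355. 234.]
vial_white_cap 0.49 [285. 220. 300. 227.]
red_marker 0.74 [240. 272. 317. 293.]
top 46.69545703073077 [[0.168, -0.963, 0.211, 0.384], [-0.986, -0.165, 0.033, 0.032], [0.003, -0.213, -0.977, 0.971], [0.0, 0.0, 0.0, 1.0]]
dispenser 0.68 [226. 153. 340. 270.]
plunger_top 0.75 [282. 156. 298. 172.]
disc_black 0.88 [233. 230. 257. 258.]
disc_white 0.57 [306. 240. 332. 264.]
dish_1_center 0.42 [226. 156. 340. 270.]
vial_black_cap 0.46 [226. 181. 239. 198.]
vial_white_cap 0.79 [323. 195. 340. 212.]
red_marker 0.98 [253. 285. 322. 296.]
```

```bash
python3 - <<'E'
import cv2
a=cv2.imread("pics/scene0.png");b=cv2.imread("pics/top0.png")
f=lambda i:cv2.resize(i[200:440,280:540],(560,517),interpolation=cv2.INTER_CUBIC)
cv2.imwrite("pics/c0.png",cv2.resize(cv2.hconcat([f(a),f(b)]),(800,369)))
E
```

```text
(no output)
```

View pics/scene0.png

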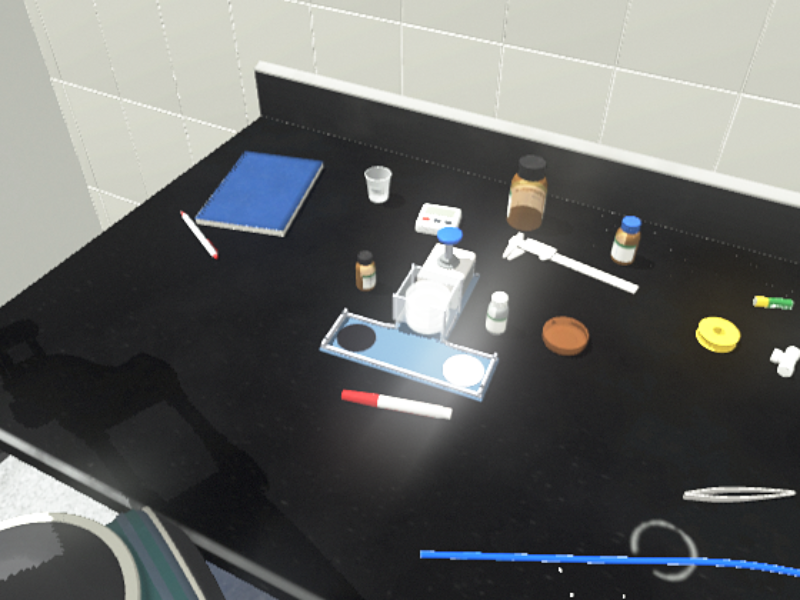

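View pics/top0.png

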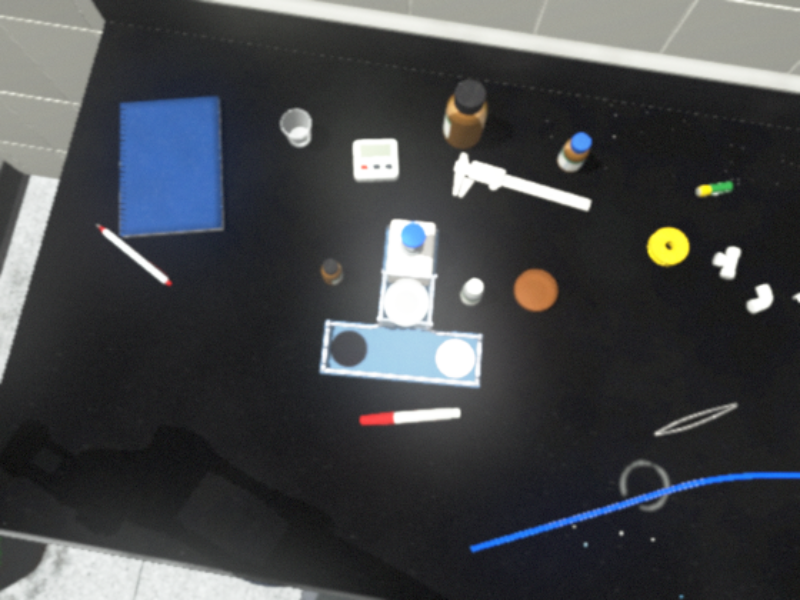

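Top view (800 px): the plunger cap is at (413,236), the magazine at (406,302), the black disc at (348,349) on the left, so +y, and the white disc at (455,358). The vials are at (331,271) and (472,291), and the marker is at (410,416). The brown dish at (536,290) is the look-alike and stays untouched.

```bash
python3 - <<'E'
from h import *
for n in("scene","top"):
    c=optics.capture(n)
    P={}
    for q,z in(("plunger_top",.1),("disc_black",.004),("disc_white",.004),("vial_black_cap",.03),("vial_white_cap",.03),("red_marker",.008)):
        r=finder.outline_of(n,q)
        if not r: print(n,q,'none');continue
        m=r[0]["mask"]; 
        (x,y),wh,a=cv2.minAreaRect(np.argwhere(m)[:,::-1].astype(np.float32))
        P[q]=onz(c,x,y,z);print(n,q,round(r[0]["confidence"],2),m.sum(),np.round([x,y,*wh]),np.round(P[q],4))
    hsv=cv2.cvtColor(c["frame"],cv2.COLOR_RGB2HSV); 
    u,v=proj(c,P["plunger_top"]); m=cv2.inRange(hsv,(100,150,60),(125,255,255)); 
    yy,xx=np.mgrid[:420,:560]; m[(abs(xx-u)>12)|(abs(yy-v)>12)]=0
    ys,xs=np.nonzero(m);print('cap blue',len(xs),xs.mean(),ys.mean(),xs.min(),xs.max(),ys.min(),ys.max(),onz(c,xs.mean(),ys.mean(),.099).round(4))
    if "disc_white" in P:
        d=P["disc_black"]-P["disc_white"];print('yaw',np.degrees(np.arctan2(-d[0],d[1])),np.linalg.norm(d),'outlet',(P["disc_black"]+P["disc_white"])/2)
        d/=np.linalg.norm(d);X=np.array([d[1],-d[0]]);w=(P["plunger_top"]-(P["disc_black"]+P["disc_white"])/2)[:2];print('plunger in outlet frame',w@X,w@d[:2])
E
```

```text
scene plunger_top 0.78 265 [314. 170.  22.  17.] [0.6421 0.0351 0.1   ]
scene disc_black 0.56 414 [250. 236.  19.  25.] [0.5127 0.1068 0.004 ]
scene disc_white 0.97 517 [324. 260.  21.  29.] [ 0.5239 -0.0412  0.004 ]
scene vial_black_cap 0.71 342 [256. 190.  27.  13.] [0.6117 0.1482 0.03  ]
scene vial_white_cap 0.68 387 [348. 220.  29.  15.] [ 0.6155 -0.0493  0.03  ]
scene red_marker 0.86 649 [277. 283.  77.  10.] [0.4345 0.0067 0.008 ]
cap blue 124 315.08870967741933 163.73387096774192 306 323 159 169 [0.6616 0.0425 0.099 ]
yaw 4.301244800513607 0.14836878123745348 outlet [0.51831288 0.03282512 0.004     ]
plunger in outlet frame 0.12355815798074646 -0.007030643153659248
top plunger_top 0.55 259 [289. 164.  18.  17.] [0.6665 0.0447 0.1   ]
top disc_black 0.79 543 [245. 243.  26.  24.] [0.5195 0.1071 0.004 ]
top disc_white 0.84 548 [318. 250.  26.  25.] [ 0.5304 -0.0404  0.004 ]
top vial_black_cap 0.76 205 [232. 190.  17.  13.] [0.6179 0.1491 0.03  ]
top vial_white_cap 0.8 214 [331. 204.  14.  18.] [ 0.6227 -0.0492  0.03  ]
top red_marker 0.94 557 [288. 291.   9.  69.] [0.4395 0.0077 0.008 ]
cap blue 109 290.5321100917431 163.11926605504587 283 296 157 171 [0.6694 0.0427 0.099 ]
yaw 4.219791554139201 0.14793682368897615 outlet [0.52495289 0.03332974 0.004     ]
plunger in outlet frame 0.14199690536694168 0.0009244562486880378
```

Request:
{"op": "jog_arm", "data": {
  "plan": [
    [[-0.9,0,-1.05],[0,-0.5,0],0],
    [[-1.8,0,-2.1],[0,-1,0],0],
    [[-2.7,0,-3.15],[0,-1.5,0],0],
    [[-3.6,0,-4.2],[0,-2,0],0],
    [[-4.5,0,-5.25],[0,-2.5,0],0],
    [[-5.4,0,-6.3],[0,-3,0],0],
    [[-6.3,0,-7.35],[0,-3.7,0],0],
    [[-7.2,0,-8.4],[0,-4.37,0],0]
  ]
}}

```text
clock: 2.27
eef_pos: [0.4057, 0.3299, 0.239]
tool_rot: [-90.0, -0.0, 94.5]
wrist_force: [1.3, 0.8, 0.3]
finger_gap: 0.0367
```

Request:
{"op": "jog_arm", "data": {
  "plan": [
    [[-1.25,0,-0.55],[0,0,0],0],
    [[-2.5,0,-1.1],[0,0,0],0],
    [[-3.75,0,-1.65],[0,0,0],0],
    [[-5,0,-2.2],[0,0,0],0],
    [[-6.25,0,-2.75],[0,0,0],0],
    [[-7.5,0,-3.3],[0,0,0],0],
    [[-8.75,0,-3.85],[0,0,0],0],
    [[-10,0,-4.4],[0,0,0],0]
  ]
}}

```text
clock: 2.93
eef_pos: [0.5599, 0.0403, 0.2391]
tool_rot: [-90.1, -0.0, 94.3]
wrist_force: [-0.0, -0.0, -0.2]
finger_gap: 0.0002
```

```bash
cat >> h.py <<'E'
def rayw(c,u,v):
    f=210/np.tan(np.radians(c["vfov"])/2); M=np.array(c["world_from_camera"])
    a=np.array([u-c["cx"],v-c["cy"]]); r=np.hypot(*a); t=r/f
    d=np.array([*(a/max(r,1e-9)*np.sin(t)),np.cos(t)]); return M[:3,3],M[:3,:3]@d
def wz(c,u,v,z):
    o,d=rayw(c,u,v); return o+d*(z-o[2])/d[2]
E
python3 - <<'E'
from h import *
s=sense();print(s["eef_pos"],s["tool_rot"],s["clock"])
c=optics.capture("wrist");print(c["vfov"],np.round(c["world_from_camera"],3).tolist())
cv2.imwrite("pics/w1.png",cv2.resize(c["frame"][:,:,::-1],(800,600)))
for q,z in(("plunger_top",.101),("disc_black",.004),("disc_white",.004),("dish_1_center",.04)):
    for r in finder.outline_of("wrist",q)[:2]:
        m=r["mask"].astype(np.uint8); (x,y),wh,a=cv2.minAreaRect(np.argwhere(m)[:,::-1].astype(np.float32))
        cs=max(cv2.findContours(m,0,1)[0],key=len)[:,0]
        W=np.array([wz(c,*p,z)[:2] for p in cs],np.float32); (cc,rad)=cv2.minEnclosingCircle(W)
        print(q,round(r["confidence"],2),np.round([x,y,*wh]),wz(c,x,y,z).round(4),'circ',np.round(cc,4),round(rad,4))
E
```

```text
[0.5599386  0.04031879 0.23910781] [-9.00506248e+01 -3.70523742e-03  9.42733503e+01] 2.9333
65.70646984690485 [[-0.076, 0.955, 0.286, 0.486], [0.997, 0.072, 0.022, 0.035], [0.0, 0.287, -0.958, 0.385], [0.0, 0.0, 0.0, 1.0]]
plunger_top 0.49 [282. 190. 139. 186.] [0.5461 0.0372 0.101 ] circ [0.5256 0.0357] 0.0921
plunger_top 0.4 [265.  79.  15. 119.] [0.4488 0.0156 0.101 ] circ [0.4484 0.0152] 0.0518
disc_black 0.67 [345. 153.  42.  43.] [0.5151 0.1086 0.004 ] circ [0.5155 0.1098] 0.0266
disc_white 0.9 [218. 154.  42.  41.] [ 0.5274 -0.0406  0.004 ] circ [ 0.5274 -0.0399] 0.0265
dish_1_center 0.58 [281. 187.   4.  23.] [0.5548 0.0368 0.04  ] circ [0.554  0.0449] 0.0047
```

View pics/w1.png

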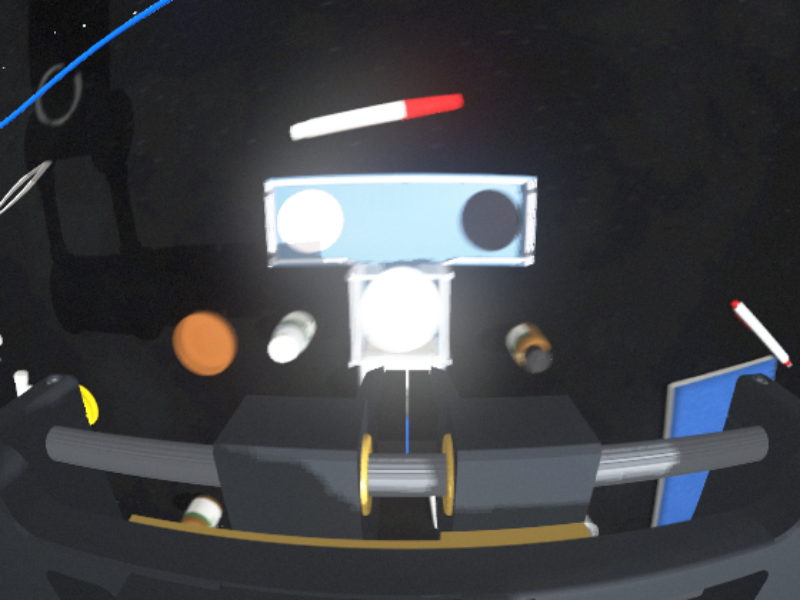

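Request:
{"op": "jog_arm", "data": {
  "plan": [
    [[0,0,-1.2],[0,0,0],0],
    [[-0.1,0,-2.4],[0,0,0],0],
    [[-0.14,0.5,-3.5],[0,0,0],0],
    [[-0.14,1.7,-3.5],[0,0,0],0],
    [[-0.14,2.9,-3.5],[0,0,0],0],
    [[-0.14,3.9,-3.5],[0,0,0],0],
    [[-0.14,3.9,-3.5],[0,0,0],0]
  ]
}}

```text
clock: 3.77
eef_pos: [0.6581, 0.0481, 0.1135]
tool_rot: [-89.2, -0.1, 94.4]
wrist_force: [-2.1, -0.9, -0.9]
finger_gap: 0.0005
```

```bash
python3 - <<'E'
from h import *
print(sense()["eef_pos"]);I=[]
for n in("scene","top"):
    c=optics.capture(n);u,v=map(int,proj(c,(.665,.044,.101)))
    I.append(cv2.resize(c["frame"][v-60:v+80,u-60:u+60,::-1],(390,455),interpolation=cv2.INTER_CUBIC))
cv2.imwrite("pics/p2.png",cv2.hconcat(I))
E
```

```text
[0.65810013 0.04811411 0.11351552]
```

View pics/p2.png

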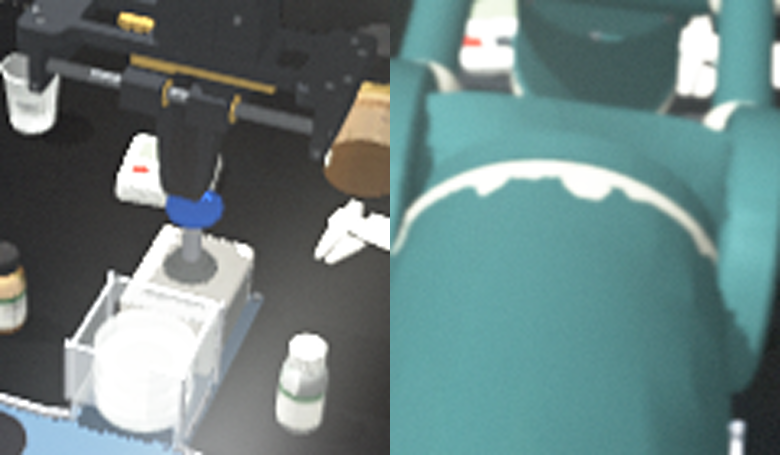

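Scene crop: the fingertip is just above the blue cap (195,205), within its width. I'll check the settled pose before pressing.

```bash
python3 - <<'E'
from h import *
s=sense();print(s["eef_pos"],s["tool_rot"],s["wrist_force"],s["dq"])
E
```

```text
[0.66265062 0.04769911 0.1206271 ] [-8.97979664e+01 -2.10107359e-02  9.44072768e+01] [ 0.95842023 -0.74902989  0.33078696] [-0.39860937 -2.60005674 -3.51459361  0.00973333 -0.16366599 -0.10888088]
```

Request:
{"op": "jog_arm", "data": {
  "plan": [
    [[-0.1,0.4,0],[0,0,0],0],
    [[-0.1,0.6,0],[0,0,0],0],
    [[-0.1,0.8,0],[0,0,0],0],
    [[-0.1,1.0,0],[0,0,0],0],
    [[-0.1,1.2,0],[0,0,0],0],
    [[-0.1,1.35,0],[0,0,0],0],
    [[-0.1,1.5,0],[0,0,0],0],
    [[-0.1,1.5,0],[0,0,0],0]
  ]
}}

```text
clock: 4.53
eef_pos: [0.6659, 0.0432, 0.0784]
tool_rot: [-90.2, -0.0, 94.3]
wrist_force: [-0.8, 1.0, 4.7]
finger_gap: 0.0002
```

Request:
{"op": "jog_arm", "data": {
  "plan": [
    [[0,0.08,0],[0,0,0],0],
    [[0,0.12,0],[0,0,0],0],
    [[0,0.12,0],[0,0,0],0],
    [[0,0.12,0],[0,0,0],0]
  ]
}}

```text
clock: 4.87
eef_pos: [0.666, 0.0432, 0.0758]
tool_rot: [-90.2, -0.0, 94.3]
wrist_force: [-1.4, 1.2, 7.1]
finger_gap: 0.0004
```

Request:
{"op": "jog_arm", "data": {
  "plan": [
    [[0,0.05,0],[0,0,0],0],
    [[0,0.05,0],[0,0,0],0],
    [[0,0.05,0],[0,0,0],0]
  ]
}}

```text
clock: 5.12
eef_pos: [0.6662, 0.0432, 0.0757]
tool_rot: [-90.2, -0.0, 94.3]
wrist_force: [-4.8, 0.5, 12.2]
finger_gap: 0.001
```

Hard stop reached: z stayed at 75.7 mm while the force rose to 12 N. I'll raise the finger straight up, slowly at first.

Request:
{"op": "jog_arm", "data": {
  "plan": [
    [[0,-0.2,0],[0,0,0],0],
    [[0,-0.45,0],[0,0,0],0],
    [[0,-0.7,0],[0,0,0],0],
    [[0,-0.95,0],[0,0,0],0],
    [[0,-1.4,0],[0,0,0],0],
    [[0,-2.2,0],[0,0,0],0],
    [[0,-3.2,0],[0,0,0],0],
    [[0,-4,0],[0,0,0],0]
  ]
}}

```text
clock: 5.78
eef_pos: [0.6641, 0.0429, 0.1934]
tool_rot: [-90.0, 0.0, 94.3]
wrist_force: [2.1, 0.9, 0.3]
finger_gap: 0.0004
```

Request:
{"op": "jog_arm", "data": {
  "plan": [
    [[-0.4,0,1.1],[0,0,0],0],
    [[-0.8,0,2.2],[0,0,0],0],
    [[-1.2,0,3.3],[0,0,0],0],
    [[-1.6,0,4.3],[0,0,0],0],
    [[-2,0,4.75],[0,0,0],0],
    [[-2,0,4.75],[0,0,0],0],
    [[-2,0,4.75],[0,0,0],0],
    [[-2,0,4.75],[0,0,0],0]
  ]
}}

```text
clock: 6.45
eef_pos: [0.5277, -0.0273, 0.1923]
tool_rot: [-90.1, -0.0, 94.3]
wrist_force: [-1.1, 0.8, -0.2]
finger_gap: 0.0004
```

```bash
python3 - <<'E'
from h import *
s=sense();print(s["eef_pos"],s["tool_rot"])
c=optics.capture("wrist");cv2.imwrite("pics/w3.png",cv2.resize(c["frame"][:,:,::-1],(800,600))[100:450])
for q,z in(("disc_black",.004),("disc_white",.004),("dish_1_center",.02)):
    for r in finder.outline_of("wrist",q)[:3]:
        m=r["mask"].astype(np.uint8);cs=max(cv2.findContours(m,0,1)[0],key=len)[:,0]
        W=np.array([wz(c,*p,z)[:2] for p in cs],np.float32); (cc,rad)=cv2.minEnclosingCircle(W)
        print(q,round(r["confidence"],2),np.round(r["extent"]),'circ',np.round(cc,4),round(rad,4))
c=optics.capture("scene");cv2.imwrite("pics/s3.png",cv2.resize(c["frame"][140:300,200:400,::-1],(800,640),interpolation=cv2.INTER_CUBIC)[:600])
E
```

```text
[ 0.52768306 -0.02727145  0.19227356] [-9.00722266e+01 -6.46643980e-03  9.42676613e+01]
disc_black 0.63 [384. 168. 432. 216.] circ [0.5152 0.1093] 0.0271
disc_white 0.64 [246. 171. 300. 218.] circ [ 0.5274 -0.0399] 0.0269
dish_1_center 0.96 [312. 165. 372. 224.] circ [0.5194 0.0321] 0.032
```

View pics/w3.png

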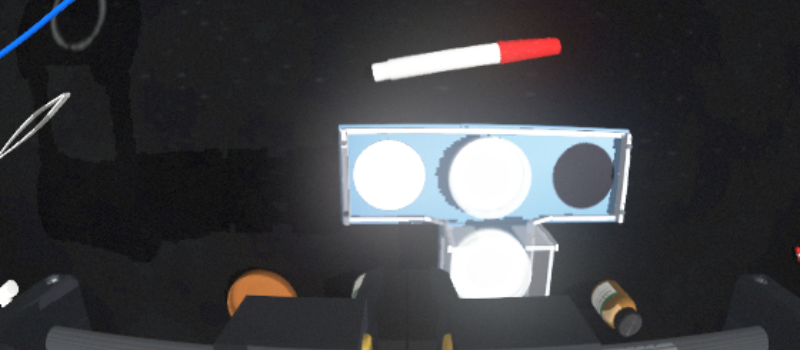

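View pics/s3.png

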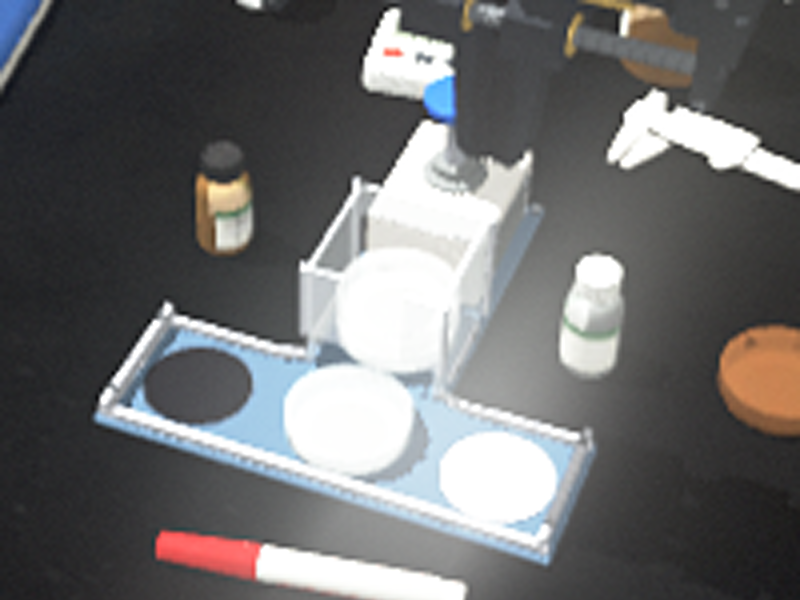

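The dish lies at the outlet, wrist view (490,175), and the plunger is up. The next dish is in the magazine. I'm lowering the finger behind the dish, at the white-disc end.

Request:
{"op": "jog_arm", "data": {
  "plan": [
    [[0,1.2,0],[0,0,0],0],
    [[0,2.4,0],[0,0,0],0],
    [[0,3.6,0],[0,0,0],0],
    [[0,4.6,0],[0,0,0],0],
    [[0,5.4,0],[0,0,0],0],
    [[0,6,0],[0,0,0],0],
    [[0,6,0],[0,0,0],0],
    [[0,6,0],[0,0,0],0]
  ]
}}

```text
clock: 7.37
eef_pos: [0.526, -0.0271, 0.0105]
tool_rot: [-89.8, -0.0, 94.3]
wrist_force: [0.6, 0.2, -0.2]
finger_gap: 0.0009
```

Request:
{"op": "jog_arm", "data": {
  "plan": [
    [[0.2,0,0],[0,0,0],0],
    [[0.4,0,0],[0,0,0],0],
    [[0.6,0,0],[0,0,0],0],
    [[0.8,0,0],[0,0,0],0],
    [[1.0,0,0],[0,0,0],0],
    [[1.2,0,0],[0,0,0],0],
    [[1.4,0,0],[0,0,0],0],
    [[1.6,0,0],[0,0,0],0]
  ]
}}

```text
clock: 8.03
eef_pos: [0.5233, 0.0211, 0.0118]
tool_rot: [-90.0, 0.0, 94.3]
wrist_force: [-0.6, 0.3, 0.9]
finger_gap: 0.0004
```

Request:
{"op": "jog_arm", "data": {
  "plan": [
    [[0.2,0,0],[0,0,0],0],
    [[0.4,0,0],[0,0,0],0],
    [[0.6,0,0],[0,0,0],0],
    [[0.8,0,0],[0,0,0],0],
    [[1.0,0,0],[0,0,0],0],
    [[1.15,0,0],[0,0,0],0],
    [[1.15,0,0],[0,0,0],0]
  ]
}}

```text
clock: 8.62
eef_pos: [0.5206, 0.0557, 0.0115]
tool_rot: [-90.0, -0.0, 94.3]
wrist_force: [0.6, -0.1, -0.1]
finger_gap: 0.0005
```

```bash
cat > look.py <<'E'
from h import *
import sys
s=sense();print(s["eef_pos"],s["wrist_force"],s["clock"])
c=optics.capture("wrist");a=cv2.resize(c["frame"][:,:,::-1],(600,450))
for r in finder.outline_of("wrist","dish_1_center")[:3]:
    m=r["mask"].astype(np.uint8);cs=max(cv2.findContours(m,0,1)[0],key=len)[:,0]
    W=np.array([wz(c,*p,.02)[:2] for p in cs],np.float32); (cc,rad)=cv2.minEnclosingCircle(W)
    print(round(r["confidence"],2),np.round(r["extent"]),'circ',np.round(cc,4),round(rad,4))
c=optics.capture("scene");cv2.imwrite(f"pics/{sys.argv[1]}.png",cv2.resize(c["frame"][140:290,200:400,::-1],(800,600),interpolation=cv2.INTER_CUBIC))
E
python3 look.py s4
```

```text
[0.52056788 0.05567883 0.01152704] [ 0.57889948 -0.11118081 -0.13261782] 8.6167
0.95 [309. 214. 427. 302.] circ [0.5128 0.0972] 0.0315
```

View pics/s4.png

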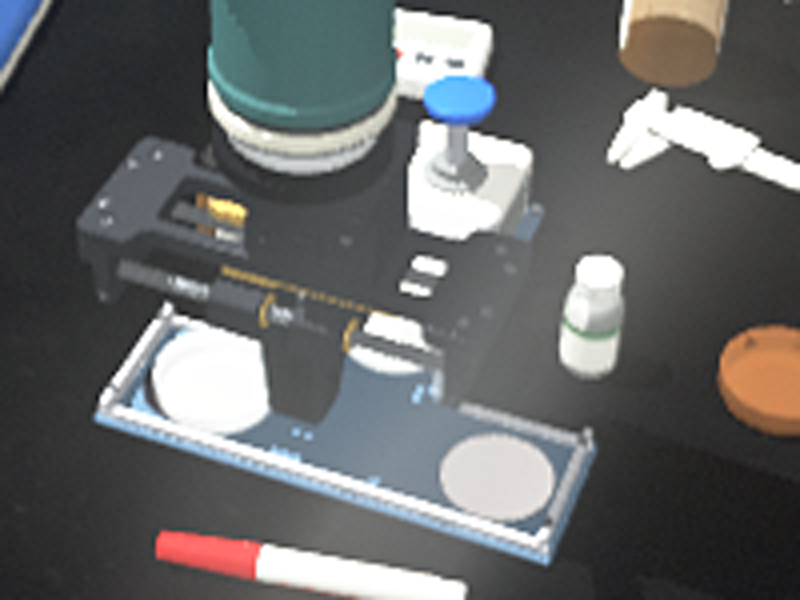

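The dish is under the fingertip's push at (210,380), about 12 mm short of home. I'll keep pushing slowly and watch the force.

Request:
{"op": "jog_arm", "data": {
  "plan": [
    [[0.1,0,0],[0,0,0],0],
    [[0.2,0,0],[0,0,0],0],
    [[0.3,0,0],[0,0,0],0],
    [[0.36,0,0],[0,0,0],0],
    [[0.36,0,0],[0,0,0],0],
    [[0.36,0,0],[0,0,0],0]
  ]
}}

```text
clock: 9.27
eef_pos: [0.5199, 0.0657, 0.0116]
tool_rot: [-90.0, 0.0, 94.3]
wrist_force: [-0.1, 1.0, 0.3]
finger_gap: 0.0004
```

Request:
{"op": "jog_arm", "data": {
  "plan": [
    [[0.05,0,0],[0,0,0],0],
    [[0.05,0,0],[0,0,0],0],
    [[0.05,0,0],[0,0,0],0]
  ]
}}

```text
clock: 9.52
eef_pos: [0.5198, 0.0671, 0.0116]
tool_rot: [-90.0, 0.0, 94.3]
wrist_force: [0.2, -0.0, -0.2]
finger_gap: 0.0004
```

Request:
{"op": "jog_arm", "data": {
  "plan": [
    [[0.05,0,0],[0,0,0],0],
    [[0.05,0,0],[0,0,0],0],
    [[0.05,0,0],[0,0,0],0]
  ]
}}

```text
clock: 9.77
eef_pos: [0.5199, 0.0678, 0.0117]
tool_rot: [-90.0, 0.1, 94.3]
wrist_force: [1.3, -5.4, 0.2]
finger_gap: 0.0003
```

Request:
{"op": "jog_arm", "data": {
  "plan": [
    [[0.05,0,0],[0,0,0],0],
    [[0.05,0,0],[0,0,0],0],
    [[0.05,0,0],[0,0,0],0]
  ]
}}

```text
clock: 10.02
eef_pos: [0.5201, 0.0681, 0.0119]
tool_rot: [-90.0, 0.2, 94.4]
wrist_force: [0.2, -9.9, 0.9]
finger_gap: 0.0003
```

The dish is against the stop: 9.9 N and no further travel. I'll back off along the channel, then go up.

Request:
{"op": "jog_arm", "data": {
  "plan": [
    [[-0.2,0,0],[0,0,0],0],
    [[-0.6,0,0],[0,0,0],0],
    [[-1,0,0],[0,0,0],0],
    [[-1.2,-0.8,0],[0,0,0],0],
    [[-1.2,-1.9,0],[0,0,0],0],
    [[-1.2,-3,0],[0,0,0],0],
    [[-1.6,-4.2,0],[0,0,0],0],
    [[-2.4,-5,0],[0,0,0],0]
  ]
}}

```text
clock: 10.68
eef_pos: [0.526, -0.0013, 0.165]
tool_rot: [-90.2, -0.1, 94.4]
wrist_force: [0.1, -0.6, 0.3]
finger_gap: 0.0004
```

Request:
{"op": "jog_arm", "data": {
  "plan": [
    [[-1,-0.8,0],[0,0,0],0],
    [[-1.5,-1,0],[0,0,0],0],
    [[-1.5,-1,0],[0,0,0],0],
    [[-1.5,-1,0],[0,0,0],0]
  ]
}}

```text
clock: 11.02
eef_pos: [0.5284, -0.0477, 0.192]
tool_rot: [-90.1, -0.0, 94.1]
wrist_force: [-0.3, -0.1, -0.4]
finger_gap: 0.0008
```

```bash
python3 look.py s5
```

```text
[ 0.52840852 -0.04766447  0.19200245] [-0.32751432 -0.10061877 -0.44411046] 11.0167
0.89 [400. 166. 454. 222.] circ [0.5119 0.107 ] 0.0326
```

View pics/s5.png

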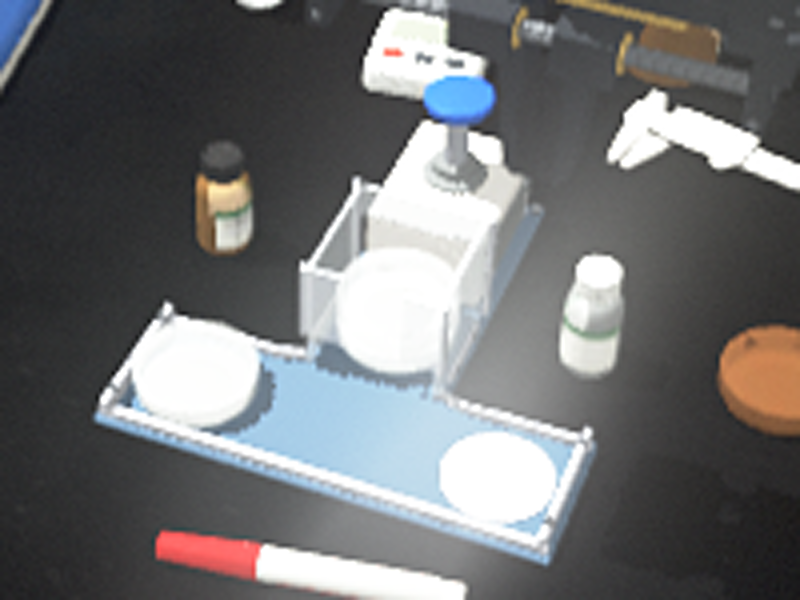

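The dish sits flat against the end stop at (195,375), covering the black disc. The plunger is up, two dishes are in the magazine, and the vials and marker haven't moved.

```bash
python3 -c "
from h import *
print(order.finish_job())"
```

```text
the job is handed in; nothing more can be done
None
```

The job is done and handed in: one dish was dispensed and pushed home over the black disc, at about 11 s of the 45 s allowed. No verdict was reported.

- **Press:** I pressed the plunger once to its hard stop. The height held at 75.7 mm while the force rose to 12 N. It then sprang back up, and one dish came out at the outlet.
- **Push:** I pushed the dish along the channel with the closed fingertip to the black-disc (+y) end. It stopped moving there at about 10 N, and the finger was where I had predicted it would be with the dish home.
- **Last picture:** The dish lies flat against the end stop, hiding the black disc. The plunger is up, the other dishes are in the magazine, the vials and marker are in place, and the arm is clear.
- **One disagreement:** The final network measurement put the dish about 4 mm from the disc centre measured earlier. That is within the 6 mm limit. At the outlet the same method already read about 2–3 mm off in the same direction, so I trusted the contact with the stop over that figure.
- **Not measured:** I only judged by eye how far the second dish dropped and whether anything else moved.

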